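# Hold the cash box unlocked with its key

### The job

Take the key with the square bow out of the key stand, leaving the round-bowed key in its place, and push it into the lock on top of the grey cash box until its collar is down at the lock face; the pins are sticky, so it may need a firm push and a little wiggle. Then turn it a quarter turn clockwise (seen from above) to draw back the bolt. The lock springs back by itself, so finish while still gripping the key and holding it turned, so that I can lift the lid.

Things in the scene. Friction and masses are not known exactly. Their poses are not given: they have to be found in the camera images.
- lock_key: Key to use: loose, plain steel, upright, tip down in a slot of the stand. Origin at its tip, z up, y along bow and bit width, x their thickness. From the tip: bit 18 (y) x 6 (x) mm, z 0-10, rounded below; round shank 7 mm; collar 24 mm diameter at z 27-30; neck 10 mm; rectangular bow 36 (y) x 10 (x) mm, z 42-74. Works either way round. About 70 g.
- key_tip (a point): The tip of the lock key, same as its origin; axes of the key.
- key_bow (a point): The centre of the square bow, 58 mm above the tip; axes of the key. Grip the bow here, fingers closing along x (10 mm).
- round_key: The other key, to be left alone: same height, collar, steel and stand, but with a round disc bow 34 mm diameter and 10 mm thick, and no bit. Origin at its tip, z up.
- key_stand: Fixed wooden block 44 (x) x 124 (y) x 30 mm high, origin at the centre of its underside. Two upright slots 21 x 9 mm at y = +36 and -36 mm hold a key each; which key is in which slot varies. The keys' collars rest on its top, tips 3 mm above the counter. A low candy bar lies behind it.
- stand_top (a point): Centre of the key stand's top face, 30 mm above the counter.
- cash_box: Fixed grey steel cash box 130 (x) x 170 (y) x 80 mm high, origin at the centre of its underside; its front with the bolt faces its -x. The lock is in the middle of the lid.
- lock_mouth (a point): Centre of the key slot at the lock face, 80 mm above the counter; z up, y along the slot. Slot 20 (y) x 7.6 (x) mm, fixed, 11 mm deep, with a 3 mm funnel all round its mouth. Two sprung pins at its ends, 6 mm down, stick: 8 to 22 N to pass. The cylinder is below: the key turns only with its tip 22 mm or more below the face. Home: tip 27 mm below, collar on the face, bow centre 31 mm above.
- cylinder (a joint): Angle of the lock cylinder in rad: 0 at rest (slot in line with lock_mouth y), grows as it turns clockwise seen from above, stops at 1.60. A spring drives it back to 0 (about 0.1 N m at a quarter turn). The key has about 0.1 rad of play in it.
Things that resemble listed ones, but are neither listed nor needed, are in the scene too. Leave any blue, red or yellow look-alike of the lock_key alone.

How it is judged:
By the outcome, as a careful person would: the job done as asked, in the order asked, and still so for the second after the job is handed in, while the arm keeps its last pose, push and grip.
It also fails if it takes over 45 s, if anything falls off the work surface, if the arm or the gripper's body presses on something with over 40 N, if the wrist force passes 120 N, or if a joint passes its speed limit or range.

### The arm

A 7-joint arm with a two-finger parallel gripper is mounted at the origin on a cart in front of the work surface, level with it; the furniture and walls round the work are solid. World frame = base frame: x ahead of the robot, y to its left, z up, the work surface at z = 0. Lengths are in m, angles in rad, forces in N, time in s.
With the tool pointing down it reaches from about 0.425 to 0.925 m from the base axis. Payload 6.8 kg.
Tool frame: the origin (TCP) lies at the very end of the fingers, on their centre line; the grasp point (between the pads) lies 19 mm behind it; z points along the fingers, y is the line along which they close (so a half turn about z gives the same grasp; the last joint's range is limited). The gripper opens to 85 mm and grips with 20 to 120 N. Pads are 22 mm wide; open, the fingers measure 114 mm over their backs; the gripper's body (76 mm by 85 mm) begins 54 mm behind the grasp point. The pads swing forward as they close: fully open they stand 13 mm farther back than shut.
Start: joints at [1.151, 0.477, 0.022, 1.555, -0.011, 1.109, -0.083], TCP at [0.207, -0.642, 0.231] pointing down, gripper open.
Joint ranges: [-2.96, 2.96], [-0.34, 2.1], [-1.41, 1.46], [0.24, 2.44], [-1.37, 4.51], [0.17, 1.92], [-2.96, 2.96]. Speed limits (rad/s): [2.39, 2.39, 3.14, 3.14, 3.14, 3.14, 3.14].

### API

Orientations are given as a rotation vector (axis times angle).
In Python, from bench import r gives the robot as it stands.
- The arm moves only by the tool play_rows, never from a script. Its argument "targets" is text: rows parted by semicolons, each of 5 numbers parted by spaces: the closure, from -1 (fully open) to 1 (shut), then the shift along the tool's x, y, z in m, then the turn about the tool's z in rad. In form: gripper dx dy dz spin; .... A call has 1 to 8 rows; each row is the pose to reach, as a shift and turn from the pose commanded when the call began, along the tool's axes at that moment; what a row does not reach only later rows make up. A row lasts 1/12 s, in which the tool goes at most 41.7 mm and 7.16 degrees, less where a joint would pass 70% of its speed; a pose out of reach is approached as far as the arm can. A call with a gripper value outside its range is refused whole. The fingers move at their own pace and stop on an object; "squeeze" is the grip in N (left out, the last holds). Time passes only in rows, so rows that repeat a pose let the fingers close. It gives the time, the measured TCP pose, the force, the opening and the grip force at its end, in the units of the state.
- r.get_obs(): the state, without advancing time (a new reading comes with each control period).
- r.grab_frame(name): name is "side" or "top" or "wrist"; returns the picture (420x560x3 uint8, red, green, blue); there is no depth.
- r.camera_info(name): a dict with "fov_y" (degrees; the focal length in pixels is half the picture's height over the tangent of half this angle, whatever the lens; pixels are square), "cx", "cy" (the principal point, pixels), "position" and "rotation" of the camera in the world. Camera axes: x right, y down, z forward; pixel columns grow to the right and rows downward; lengths in m; the calibration is good to about 2 mm. A picture is of the moment at which its call begins: read the wrist's pose just before it. camera_info takes no time and is no camera call; for the wrist camera it gives the pose at the moment of the call.
- r.hand_in(): hands the job in; it is judged then, once.
The state is a dict: "clock": time; "joints": joint angles; "qvel": joint speeds; "tau": joint torques, N m; "tcp_pos": TCP position; "orientation": TCP orientation; "contact_force": force on the tool from outside, world axes, zero at the start; "moment": the same for the moment, N m; "grip_width": finger opening in m; "gripper_force": force on a finger pad.
Only numpy, scipy, OpenCV 4.12 (cv2) and the standard library are available. Lean on these libraries where they do the work, as an engineer would, in place of code of your own. Each camera call takes 0.05 s, during which the arm holds its last target. There are 200 camera calls.

## Working session

There is one attempt and no reset: what is moved stays moved. The work goes in short steps, Python scripts to look and compute and a tool call to move; the robot and the scene stay as the last step left them, time stands still between calls to the robot, and variables do not carry over. Pictures are saved under pics/ and viewed, at most 10 in all, crops included, and the job is handed in when it is done.

Besides the shell and the picture viewer there is one more tool, called by a JSON object that holds its "op" and its "data", one argument or row to a line. play_rows: Moves the arm, as the interface text tells. Its arguments: {"type":"object","properties":{"targets":{"type":"string"},"squeeze":{"type":"number"}},"required":["targets"]}

```bash
ls; mkdir -p pics
cat > h.py <<'E'
import numpy as np,cv2
from bench import r
def snap(n,f):
    i=r.camera_info(n); im=r.grab_frame(n); cv2.imwrite(f'pics/{f}.png',im[:,:,::-1]); np.save(f'pics/{f}.npy',i,allow_pickle=True); return im,i
def load(f): return np.load(f'pics/{f}.npy',allow_pickle=True).item()
def R(i):
    a=np.array(i['rotation'],float)
    return a.reshape(3,3) if a.size==9 else cv2.Rodrigues(a)[0]
def F(i): return 210/np.tan(np.radians(i['fov_y'])/2)
def ray(i,u,v):
    d=R(i)@np.array([(u-i['cx'])/F(i),(v-i['cy'])/F(i),1]); return np.array(i['position']),d/np.linalg.norm(d)
def atz(i,u,v,z):
    p,d=ray(i,u,v); return p+d*(z-p[2])/d[2]
def tri(*obs):
    A=np.zeros((3,3));b=np.zeros(3)
    for i,u,v in obs:
        p,d=ray(i,u,v);M=np.eye(3)-np.outer(d,d);A+=M;b+=M@p
    x=np.linalg.solve(A,b); return x,[np.linalg.norm(np.cross(x-ray(i,u,v)[0],ray(i,u,v)[1])) for i,u,v in obs]
def proj(i,X):
    c=R(i).T@(np.array(X)-i['position']); return c[:2]/c[2]*F(i)+[i['cx'],i['cy']]
E
python3 - <<'E'
from h import *
o=r.get_obs();print(o['tcp_pos'],o['orientation'],o['clock'],o['grip_width'])
a,i=snap('side','s0');b,j=snap('top','t0');c,k=snap('wrist','w0')
for q in(i,j,k):print(q)
cv2.imwrite('pics/st.png',np.vstack([a,b])[:,:,::-1] if 0 else cv2.resize(np.hstack([a,b]),(800,300))[:,:,::-1])
E
```

```text
pics
[ 0.20685693 -0.64189411  0.23029546] [-3.10168803e+00 -4.87493901e-01  6.64487910e-04] 0.0 0.08513952156861555
{'fov_y': 43.398257391341616, 'cx': 278.5094080281195, 'cy': 209.7178754090644, 'position': array([-0.36300791,  0.41828884,  0.88514765]), 'rotation': array([-1.29996474,  2.1329037 , -1.0366092 ])}
{'fov_y': 50.59666133720286, 'cx': 271.64563628171777, 'cy': 212.69703245863187, 'position': array([ 0.36387132, -0.04685228,  0.92516021]), 'rotation': array([-2.10495082,  2.14734124, -0.1845231 ])}
{'fov_y': 71.48906463135874, 'cx': 272.01043559467286, 'cy': 206.4949460924416, 'position': array([ 0.28775531, -0.61688904,  0.37206873]), 'rotation': array([ 2.31149314, -1.68551141, -0.28209045])}
```

View pics/s0.png

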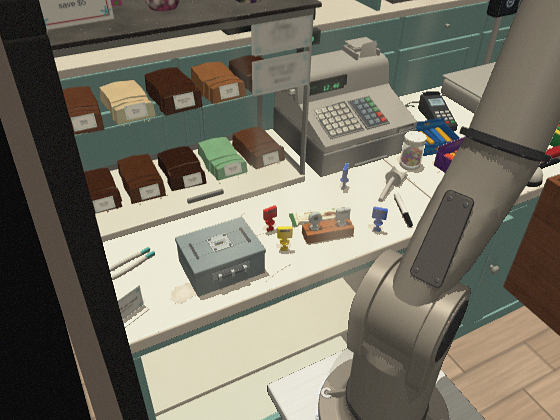

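View pics/t0.png

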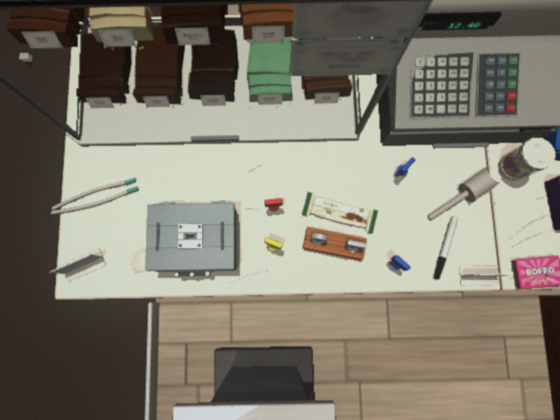

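Side: cash box at (221,250) and stand at (328,228), with key bows at (315,218) and (342,214). Top: box at (190,237), stand at (335,243), bows near (319,239) and (355,244). The red, yellow and blue look-alikes stand around it. I'll enlarge the stand and lock to tell the two steel keys apart.

Run:
```python
from h import *
s=cv2.imread('pics/s0.png');t=cv2.imread('pics/t0.png')
c=lambda im,x,y,w,h,k:cv2.resize(im[y:y+h,x:x+w],None,fx=k,fy=k,interpolation=cv2.INTER_CUBIC)
a=c(s,295,195,66,50,6);b=c(t,297,217,66,50,6);d=c(s,170,215,99,75,4);e=c(t,140,197,99,75,4)
cv2.imwrite('pics/c1.png',np.vstack([np.hstack([a,b]),np.hstack([d,e])]))
```

```text
(no output)
```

View pics/c1.png

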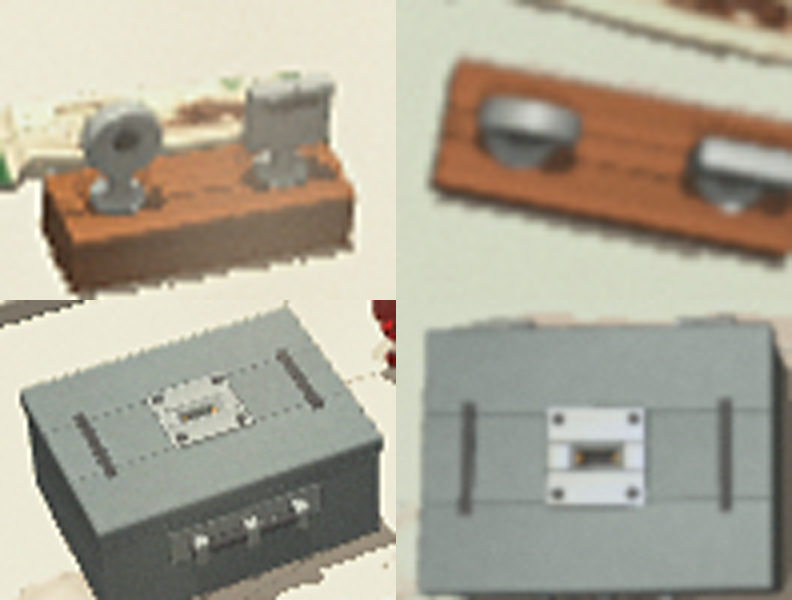

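Enlarged, the left key (side 315,218; top 319,239) has a round disc bow. The right key (side 343,214; top 356,244) has a rectangular plain-steel bow, so that is the lock_key. The lock slot is at top (190.3,236.3) and side (219.5,243).

Run:
```python
from h import *
s=load('s0');t=load('t0')
print('lock',tri((s,219.5,243),(t,190.3,236.3)))
print('bow',tri((s,343,212),(t,356,244.5)))
print('lock@.08',atz(t,190.3,236.3,.08))
for n,p,z in(('standedge',[(308,227.5),(363,237)],.03),('boxL/R',[(156.5,298/1-0)],0.08)):
  print(n,[atz(t,*q,z) for q in p])
# box top bars dark, slot ends, box front/back edges at lid
for n,(a,b) in {'barL':((140+72/4,197+103/4),(140+69/4,197+212/4)),'seam':((140+40/4,197+112/4),(140+370/4,197+111/4)),'back':((140+32/4,197+32/4),(140+374/4,197+25/4)),'slot':((140+175/4,197+157/4),(140+226/4,197+157/4))}.items():
  A,B=atz(t,*a,.08),atz(t,*b,.08);d=B-A;print(n,A,B,np.degrees(np.arctan2(d[1],d[0])))
A,B=atz(t,308,227.5,.03),atz(t,363,237,.03);d=B-A;print(np.degrees(np.arctan2(d[1],d[0])))
```

```text
lock (array([0.47335726, 0.11292548, 0.07820865]), [np.float64(0.00019059114254414456), np.float64(0.00019059114254421297)])
bow (array([ 0.45204478, -0.20617912,  0.06833263]), [np.float64(0.00012474478584478943), np.float64(0.00012474478584479127)])
lock@.08 [0.47302201 0.1124223  0.08      ]
standedge [array([ 0.49266634, -0.11754284,  0.03      ]), array([ 0.47099252, -0.22815276,  0.03      ])]
boxL/R [array([0.35804176, 0.17422274, 0.08      ])]
barL [0.50058544 0.17510666 0.08      ] [0.44798666 0.17517545 0.08      ] 179.9250628085066
seam [0.49651023 0.19042867 0.08      ] [0.49376262 0.03141934 0.08      ] -90.98994624630492
back [0.53589385 0.19546339 0.08      ] [0.53592811 0.0293179  0.08      ] -89.98818512301304
slot [0.47337206 0.12499235 0.08      ] [0.47287855 0.10052858 0.08      ] -91.15569264972078
-101.08653886194796
```

{"op": "play_rows", "data": {
  "targets": "-1 0.03 -0.028 0 -0.08; -1 0.06 -0.056 0 -0.16; -1 0.09 -0.084 0 -0.24; -1 0.12 -0.112 0 -0.32; -1 0.15 -0.14 0 -0.40; -1 0.18 -0.167 0 -0.48; -1 0.21 -0.195 0 -0.56; -1 0.24 -0.222 0 -0.64",
  "squeeze": 60
}}

```text
clock: 0.82
tcp_pos: [0.3678, -0.3556, 0.2313]
orientation: [2.79, 1.445, -0.0]
contact_force: [0.8, 0.1, 0.1]
grip_width: 0.0854
gripper_force: 0.0
```

```bash
cat >> h.py <<'E'
def go(X,ydir):
    "shift in tool axes and spin to bring TCP to X with tool y at ydir (deg)"
    o=r.get_obs();T=cv2.Rodrigues(np.array(o['orientation'],float))[0]
    yd=np.degrees(np.arctan2(T[1,1],T[0,1]));sp=np.radians((yd-ydir+180)%360-180)
    print('tcp',o['tcp_pos'].round(4),'ydir',yd.round(2),'tilt',np.degrees(np.arccos(-T[2,2])).round(2),'t',o['clock'],'F',o['contact_force'].round(1),'w',round(o['grip_width'],4),'shift',(T.T@(np.array(X)-o['tcp_pos'])).round(4),'spin',sp.round(3),'j',o['joints'].round(2))
E
python3 -c "
from h import *
go([.452,-.206,.17],-11)"
```

```text
tcp [ 0.3678 -0.3556  0.2313] ydir -35.25 tilt 0.01 t 0.8167 F [0.8 0.1 0.1] w 0.0854 shift [ 0.1708 -0.0175  0.0613] spin -0.423 j [ 0.85  0.22 -0.24  1.93  0.06  1.   -0.03]
```

{"op": "play_rows", "data": {
  "targets": "-1 0.034 -0.0035 0.012 -0.085; -1 0.068 -0.007 0.024 -0.17; -1 0.102 -0.0105 0.036 -0.255; -1 0.136 -0.014 0.048 -0.34; -1 0.171 -0.0175 0.061 -0.423; -1 0.171 -0.0175 0.061 -0.423; -1 0.171 -0.0175 0.061 -0.423"
}}

```text
clock: 1.4
tcp_pos: [0.4527, -0.2059, 0.1696]
orientation: [-2.422, -1.998, 0.0]
contact_force: [-1.0, -0.7, -0.5]
grip_width: 0.0856
gripper_force: 0.0
```

```bash
python3 -c "
from h import *
go([.452,-.206,.17],-11)
im,i=snap('wrist','w1');print(proj(i,[.452,-.206,.061]),proj(i,[.452,-.206,.077]))
im,i=snap('wrist','w1')
"
```

```text
tcp [ 0.4527 -0.2059  0.1696] ydir -10.98 tilt 0.11 t 1.4 F [-1.  -0.7 -0.5] w 0.0856 shift [-0.0003 -0.0007 -0.0004] spin 0.0 j [ 0.64  0.29 -0.4   2.01  0.14  0.87 -0.03]
[270.20353141 204.04091964] [270.07231604 209.98917473]
```

View pics/w1.png

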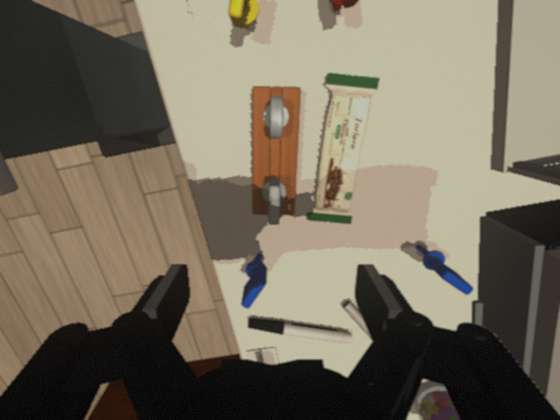

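The wrist view shows the stand upright at (276,150). The square key is the lower one near (274,200), the round key the upper one near (276,118). I'll enlarge this to measure.

Run:
```python
from h import *
w=cv2.imread('pics/w1.png');i=load('w1')
a=cv2.resize(w[80:160,240:312],None,fx=5.5,fy=7,interpolation=cv2.INTER_CUBIC);b=cv2.resize(w[150:235,240:312],None,fx=5.5,fy=7,interpolation=cv2.INTER_CUBIC)[:560]
cv2.imwrite('pics/c2.png',np.hstack([a,b]))
```

```text
(no output)
```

View pics/c2.png

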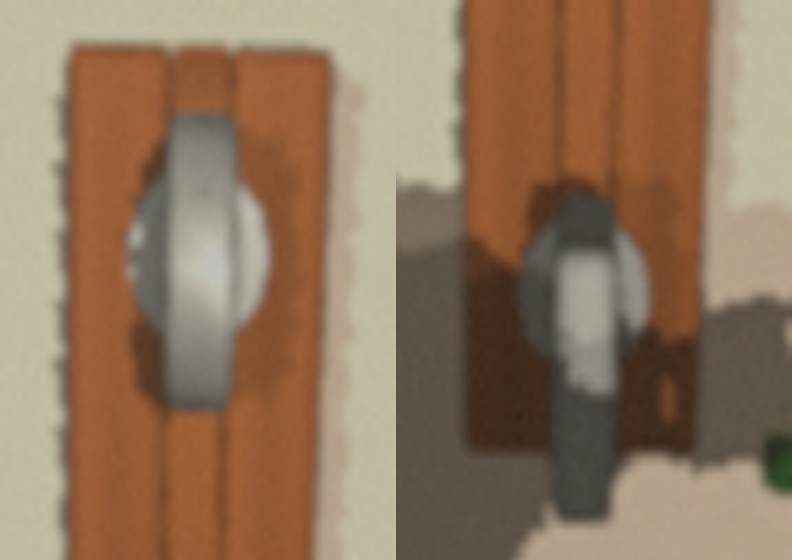

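Run:
```python
from h import *
i=load('w1');s=load('s0')
c=lambda u,v,z:atz(i,u,v,z)
L0,L1=c(253.1,86.6,.03),c(252.5,214.3,.03);R0,R1=c(300,87.3,.03),c(294.7,214.3,.03)
for a,b in((L0,L1),(R0,R1)):
  d=a-b;print(np.linalg.norm(d),np.degrees(np.arctan2(d[1],d[0]))-90)
print('w',np.linalg.norm(L0-R0),np.linalg.norm(L1-R1),'ctr',(L0+L1+R0+R1)/4)
yaw=np.radians(-11.);ky=np.array([-np.sin(yaw),np.cos(yaw),0])
print('pred key',(L0+L1+R0+R1)/4-.036*ky)
print('bow',c(273.8,224.3,.077)+.018*ky,'collar',c(274.4,191.4,.033))
# two-view height of bow far top edge/collar: side px of bow top right corner
print('tri top far corner',tri((i,273.8,224.3),(s,295+333/6,195+82/6)))
print('yaw slot',[c(*p,.03) for p in((240+200/5.5,86.5),(240+186/5.5+0,150+300/7))])
```

```text
0.1219807325960326 -12.755953200123258
0.12135913177391777 -12.042479119967822
w 0.04196762920163246 0.043490786191239625 ctr [ 0.46354449 -0.17055044  0.03      ]
pred key [ 0.45667537 -0.20588902  0.03      ]
bow [ 0.45549093 -0.20409835  0.077     ] collar [ 0.45615886 -0.20520684  0.033     ]
tri top far corner (array([ 0.45110116, -0.22558025,  0.07183931]), [np.float64(0.0016659589592301666), np.float64(0.0016659589592302449)])
yaw slot [array([ 0.47650872, -0.11073569,  0.03      ]), array([ 0.45514717, -0.20743782,  0.03      ])]
```

```bash
python3 -c "
from h import *
go([.456,-.205,.042],-12)"
```

```text
tcp [ 0.452  -0.2089  0.1703] ydir -11.31 tilt 0.04 t 1.5 F [ 0.4 -1.2  0. ] w 0.0856 shift [0.0047 0.0032 0.1283] spin 0.012 j [ 0.64  0.29 -0.4   2.01  0.15  0.87 -0.03]
```

{"op": "play_rows", "data": {
  "targets": "-1 0.003 0.004 0.03 0.012; -1 0.003 0.004 0.06 0.012; -1 0.003 0.004 0.075 0.012; -1 0.003 0.004 0.075 0.012; -1 0.003 0.004 0.075 0.012;-1 0.003 0.004 0.075 0.012;-1 0.003 0.004 0.075 0.012;-1 0.003 0.004 0.075 0.012"
}}

```text
clock: 2.17
tcp_pos: [0.4577, -0.2066, 0.0966]
orientation: [2.439, 1.976, 0.002]
contact_force: [-0.5, 0.6, -0.2]
grip_width: 0.0853
gripper_force: 0.0
```

```bash
python3 -c "
from h import *
for k in range(5):
  go([.456,-.205,.042],-12);snap('wrist','w2')
"
```

```text
tcp [ 0.4577 -0.2066  0.0966] ydir -11.96 tilt 0.15 t 2.1667 F [-0.5  0.6 -0.2] w 0.0853 shift [ 0.0013 -0.0021  0.0546] spin 0.001 j [ 0.6   0.4  -0.37  2.06  0.22  0.71 -0.11]
tcp [ 0.4576 -0.2065  0.0964] ydir -11.95 tilt 0.13 t 2.2167 F [ 0.7 -0.2  0.3] w 0.0854 shift [ 0.0012 -0.0019  0.0544] spin 0.001 j [ 0.6   0.4  -0.37  2.06  0.22  0.71 -0.11]
tcp [ 0.4574 -0.2063  0.0962] ydir -11.94 tilt 0.1 t 2.2667 F [0.1 2.  0.3] w 0.0854 shift [ 0.001  -0.0017  0.0542] spin 0.001 j [ 0.6   0.4  -0.37  2.06  0.22  0.71 -0.11]
tcp [ 0.4573 -0.2062  0.096 ] ydir -11.93 tilt 0.08 t 2.3167 F [-0.2  0.5 -0.6] w 0.0854 shift [ 0.0009 -0.0016  0.054 ] spin 0.001 j [ 0.6   0.4  -0.37  2.06  0.22  0.71 -0.11]
tcp [ 0.4572 -0.2061  0.0958] ydir -11.92 tilt 0.06 t 2.3667 F [-0.1  0.2 -0.2] w 0.0854 shift [ 0.0008 -0.0014  0.0538] spin 0.001 j [ 0.6   0.4  -0.37  2.06  0.22  0.71 -0.11]
```

View pics/w2.png

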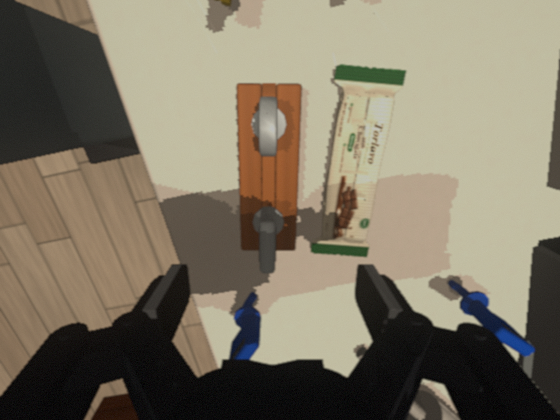

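The bow is at (267,245), its far top edge about (267,271), and it lies between the finger tips at u=188 and 357.

```bash
python3 -c "
from h import *
i=load('w2');yaw=np.radians(-12.);ky=np.array([-np.sin(yaw),np.cos(yaw),0])
a=atz(i,267.3,271.5,.077);print(a,a+.018*ky,'collar',atz(i,267.5,219.5,.033))
j=load('w1');print(tri((i,267.3,271.5),(j,273.8,224.3)))
go([.4555,-.205,.042],-12)
"
```

```text
[ 0.45218388 -0.22051131  0.077     ] [ 0.45592629 -0.20290466  0.077     ] collar [ 0.4555226  -0.20302667  0.033     ]
(array([ 0.45146341, -0.2241479 ,  0.07102108]), [np.float64(0.00015529729397838036), np.float64(0.00015529729397835705)])
tcp [ 0.4571 -0.2061  0.0957] ydir -11.92 tilt 0.04 t 2.4167 F [-0.8 -0.4  0.3] w 0.0858 shift [ 0.0007 -0.0018  0.0537] spin 0.001 j [ 0.6   0.4  -0.37  2.06  0.22  0.71 -0.11]
```

{"op": "play_rows", "data": {
  "targets": "-1 0.002 -0.0012 0.02 0; -1 0.002 -0.0012 0.04 0; -1 0.002 -0.0012 0.053 0; -1 0.002 -0.0012 0.053 0; -1 0.002 -0.0012 0.053 0; 1 0.002 -0.0012 0.053 0;1 0.002 -0.0012 0.053 0;1 0.002 -0.0012 0.053 0",
  "squeeze": 30
}}

```text
clock: 3.08
tcp_pos: [0.4568, -0.2041, 0.0432]
orientation: [2.439, 1.978, 0.001]
contact_force: [-0.0, -0.1, -0.9]
grip_width: 0.0513
gripper_force: 0.0
```

{"op": "play_rows", "data": {
  "targets": "1 0 0 0 0;1 0 0 0 0;1 0 0 0 0;1 0 0 0 0;1 0 0 0 0;1 0 0 0 0;1 0 0 0 0;1 0 0 0 0",
  "squeeze": 30
}}

```text
clock: 3.75
tcp_pos: [0.4559, -0.2038, 0.0425]
orientation: [-2.44, -1.978, 0.001]
contact_force: [-2.7, 0.1, 5.6]
grip_width: 0.0095
gripper_force: 34.0
```

{"op": "play_rows", "data": {
  "targets": "1 0 0 0 0;1 0 0 0 0;1 0 0 -0.01 0;1 0 0 -0.03 0;1 0 0 -0.06 0;1 0 0 -0.09 0;1 0 0 -0.12 0;1 0 0 -0.12 0",
  "squeeze": 100
}}

```text
clock: 4.42
tcp_pos: [0.4597, -0.2047, 0.1682]
orientation: [2.433, 1.973, 0.008]
contact_force: [0.9, -0.2, -1.3]
grip_width: 0.0087
gripper_force: 97.5
```

```bash
python3 -c "
from h import *
go([.473,.06,.165],-.5)"
```

```text
tcp [ 0.4597 -0.2047  0.1682] ydir -11.92 tilt 0.57 t 4.4167 F [ 0.9 -0.2 -1.3] w 0.0087 shift [ 0.2617 -0.0417  0.0024] spin -0.199 j [ 0.64  0.3  -0.4   2.01  0.15  0.86 -0.06]
```

{"op": "play_rows", "data": {
  "targets": "1 0.035 -0.006 0 -0.028;1 0.07 -0.0115 0 -0.056;1 0.105 -0.017 0 -0.085;1 0.14 -0.023 0 -0.113;1 0.175 -0.028 0 -0.14;1 0.21 -0.034 0 -0.17;1 0.245 -0.039 0 -0.199;1 0.26 -0.042 0 -0.199"
}}

```text
clock: 5.08
tcp_pos: [0.4688, 0.0646, 0.1629]
orientation: [-2.223, -2.219, -0.005]
contact_force: [0.8, -0.3, -0.9]
grip_width: 0.0091
gripper_force: 97.4
```

{"op": "play_rows", "data": {
  "targets": "1 0 0 0 0;1 0 0 0 0;1 0 0 0 0;1 0 0 0 0;1 0 0 0 0;1 0 0 0 0;1 0 0 0 0;1 0 0 0 0"
}}

```text
clock: 5.75
tcp_pos: [0.4688, 0.0589, 0.1623]
orientation: [2.232, 2.21, -0.0]
contact_force: [-0.3, 0.2, -1.0]
grip_width: 0.0087
gripper_force: 97.5
```

```bash
python3 -c "
from h import *
go([.473,.1125,.165],-.5)
im,i=snap('wrist','w3');print(proj(i,[.473,.1125,.08]))
im,i=snap('side','s3');print(proj(i,[.473,.06,.126]))
w=cv2.imread('pics/w3.png');s=cv2.imread('pics/s3.png')
cv2.imwrite('pics/c3.png',np.hstack([w[:,60:460],cv2.resize(s[175:280,205:285],(320,420),interpolation=cv2.INTER_CUBIC)]))
"
```

```text
tcp [0.4688 0.0589 0.1623] ydir -0.56 tilt 0.0 t 5.75 F [-0.3  0.2 -1. ] w 0.0087 shift [ 0.0537  0.0037 -0.0027] spin -0.001 j [ 0.24  0.28 -0.57  2.06  0.2   0.85 -0.46]
[275.513207   147.25804833]
[240.42335663 220.14785532]
```

View pics/c3.png

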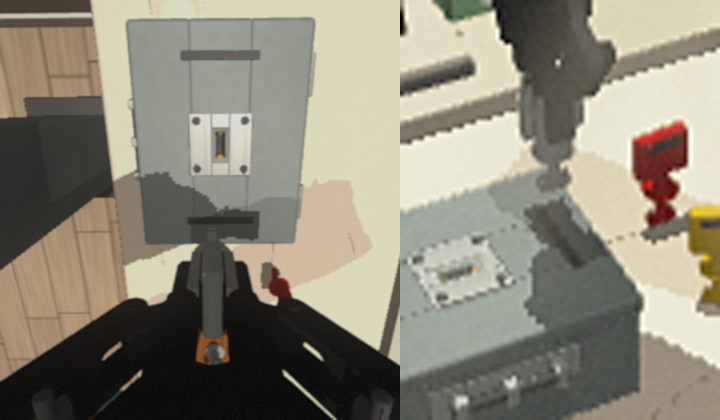

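Left: the lock slot is at wrist pixel (280,145). The key is gripped between the fingers near (273,265), and the round key is still in the stand at the bottom. Right: the key hangs from the gripper with the collar visible. I'll enlarge the lock and the key.

Run:
```python
from h import *
w=cv2.imread('pics/w3.png')
c=lambda x,y,W,H,k:cv2.resize(w[y:y+H,x:x+W],None,fx=k,fy=k,interpolation=cv2.INTER_CUBIC)
b=c(230,220,80,120,5);b=cv2.convertScaleAbs(b,alpha=1.8,beta=25)
cv2.imwrite('pics/c4.png',np.hstack([c(240,105,80,120,5),b]))
```

```text
(no output)
```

View pics/c4.png

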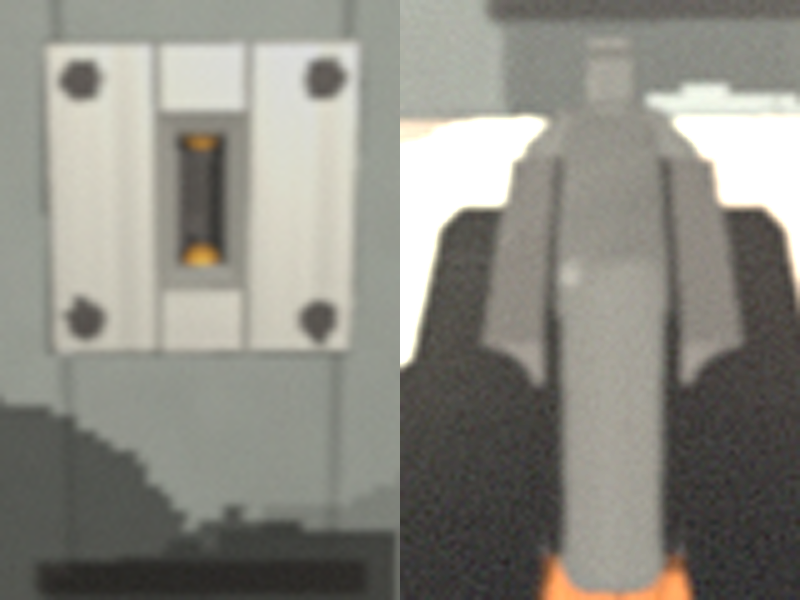

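Run:
```python
from h import *
i=load('w3');s=load('s0')
A=lambda u,v,z=.08:atz(i,240+u/5,105+v/5,z)
print('rim',A(201.5,202.5),'tri',tri((i,280.3,145.5),(s,219.5,243)))
for p,q in(((48,45),(55,350)),((357,45),(348,350)),((155,45),(158,350)),((252,45),(247,350)),((180,135),(180,265)),((222,135),(222,265))):
  d=A(*p)-A(*q);print(np.degrees(np.arctan2(d[1],d[0])).round(2),np.linalg.norm(d).round(4),end=' | ')
print()
B=lambda u,v,z:atz(i,230+(u-400)/5,220+v/5,z)
z=.197
n,f=B(612,262,z),B(611.5,590,z);print('bow top near/far',n,f,(n+f)/2,'len',np.linalg.norm(n-f))
print('tip',B(610,42,.1263),B(610,110,.155))
# predicted pixels for an upright key centred at TCP
X=np.array([.4688,.0589,.1623])
for n,d in(('bowtop near',(0,.018,.035)),('far',(0,-.018,.035)),('tip +y',(0,.009,-.036)),('collar front',(0,.012,-.011)) ,('tip mid',(0,0,-.039))):
  p=proj(i,X+d);print(n,(p-[230,220])*5+[400,0])
```

```text
rim [0.47663436 0.11377634 0.08      ] tri (array([0.47661606, 0.11257503, 0.07527305]), [np.float64(0.000613586958525095), np.float64(0.0006135869585250622)])
89.31 0.0455 | 90.12 0.0455 | 89.9 0.0455 | 89.56 0.0455 | 89.63 0.0194 | 90.16 0.0194 | 
bow top near/far [0.47008155 0.07602667 0.197     ] [0.46967124 0.04147228 0.197     ] [0.46987639 0.05874948 0.197     ] len 0.03455682618398753
tip [0.46981098 0.06563409 0.1263    ] [0.46985068 0.06968528 0.155     ]
bowtop near [596.58881264 254.99005853]
far [602.07696709 597.52180381]
tip +y [602.13743593  26.24113394]
collar front [600.73224444  86.30524306]
tip mid [603.0919692   78.99100292]
```

{"op": "play_rows", "data": {
  "targets": "1 0.03 0.003 0 0;1 0.0545 0.006 0 0;1 0.0545 0.006 0.015 0;1 0.0545 0.006 0.03 0;1 0.0545 0.006 0.033 0;1 0.0545 0.006 0.033 0;1 0.0545 0.006 0.033 0;1 0.0545 0.006 0.033 0"
}}

```text
clock: 6.52
tcp_pos: [0.4758, 0.1137, 0.13]
orientation: [2.232, 2.21, 0.001]
contact_force: [-0.1, 0.8, -0.3]
grip_width: 0.0088
gripper_force: 97.5
```

{"op": "play_rows", "data": {
  "targets": "1 0 0 0 0;1 0 0 0 0;1 0 0 0 0;1 0 0 0 0;1 0 0 0 0;1 0 0 0 0;1 0 0 0 0;1 0 0 0 0"
}}

```text
clock: 7.18
tcp_pos: [0.4752, 0.1138, 0.1293]
orientation: [-2.231, -2.211, 0.0]
contact_force: [-0.5, -0.7, -0.8]
grip_width: 0.0087
gripper_force: 97.5
```

```bash
python3 -c "
from h import *
go([.475,.1135,.119],-.3)
im,i=snap('wrist','w4');im,j=snap('side','s4')
w=cv2.imread('pics/w4.png');s=cv2.imread('pics/s4.png')
print(proj(j,[.475,.1135,.085]),proj(i,[.475,.1135,.085]))
k=lambda im,x,y,W,H,f:cv2.resize(im[y:y+H,x:x+W],None,fx=f,fy=f,interpolation=cv2.INTER_CUBIC)
cv2.imwrite('pics/c5.png',cv2.convertScaleAbs(np.hstack([k(w,222,190,100,140,4),k(s,190,180,80,112,5)]),alpha=1.5,beta=15))
"
```

```text
tcp [0.4752 0.1138 0.1293] ydir -0.51 tilt 0.0 t 7.1833 F [-0.5 -0.7 -0.8] w 0.0087 shift [-0.0003 -0.0002  0.0103] spin -0.004 j [ 0.12  0.36 -0.57  2.06  0.27  0.79 -0.63]
[218.90370445 240.42407832] [270.30268978 232.96820242]
```

View pics/c5.png

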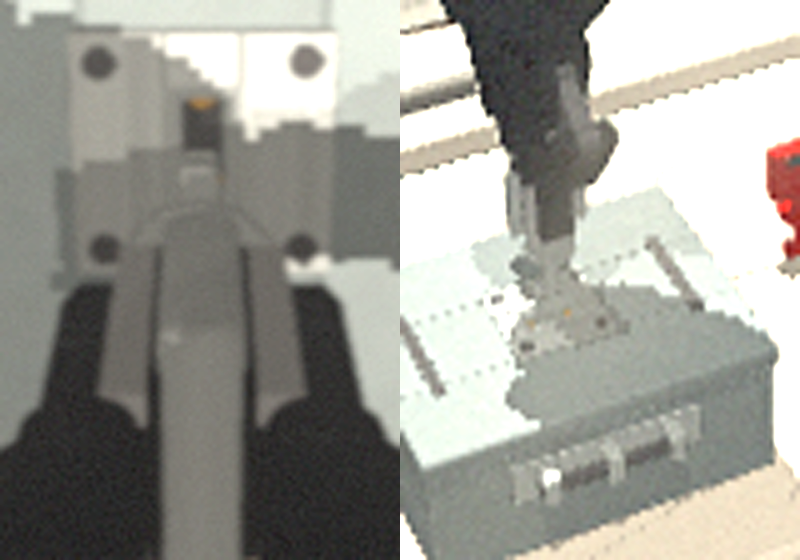

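Through the wrist camera the bit (198) and slot (202) differ by about 0.7 mm in x, so I'll correct by that amount and start the insertion.

{"op": "play_rows", "data": {
  "targets": "1 0 0.0007 0.004 0;1 0 0.0007 0.008 0;1 0 0.0007 0.01 0;1 0 0.0007 0.012 0;1 0 0.0007 0.014 0;1 0 0.0007 0.014 0;1 0 0.0007 0.014 0;1 0 0.0007 0.014 0"
}}

```text
clock: 7.95
tcp_pos: [0.4761, 0.114, 0.1155]
orientation: [2.231, 2.212, 0.001]
contact_force: [-0.5, 0.4, 0.6]
grip_width: 0.0085
gripper_force: 97.8
```

```bash
python3 -c "
from h import *
go([.4759,.1138,.0925],-.3);o=r.get_obs();print(o['moment'].round(2))"
```

```text
tcp [0.4761 0.114  0.1155] ydir -0.5 tilt 0.04 t 7.95 F [-0.5  0.4  0.6] w 0.0085 shift [-0.0002 -0.0003  0.023 ] spin -0.004 j [ 0.11  0.39 -0.56  2.07  0.29  0.77 -0.64]
[ 0.23 -0.02  0.02]
```

{"op": "play_rows", "data": {
  "targets": "1 0 0 0.002 0;1 0 0 0.004 0;1 0 0 0.006 0;1 0 0 0.008 0;1 0 0 0.008 0;1 0 0 0.008 0"
}}

```text
clock: 8.45
tcp_pos: [0.4759, 0.1149, 0.1076]
orientation: [-2.23, -2.212, -0.002]
contact_force: [-1.3, 4.3, 3.0]
grip_width: 0.0084
gripper_force: 98.3
```

```bash
python3 -c "
from h import *
go([.4759,.1138,.0925],-.3);o=r.get_obs();print(o['moment'].round(2))"
```

```text
tcp [0.4759 0.1149 0.1076] ydir -0.47 tilt 0.09 t 8.45 F [-1.3  4.3  3. ] w 0.0084 shift [-0.0012 -0.      0.0151] spin -0.003 j [ 0.1   0.4  -0.56  2.07  0.3   0.75 -0.65]
[ 1.16  0.41 -0.05]
```

{"op": "play_rows", "data": {
  "targets": "1 0.0012 0 0.001 0;1 0.0012 0 0.003 0;1 0.0012 0 0.005 0;1 0.0012 0 0.007 0;1 0.0012 0 0.009 0;1 0.0012 0 0.009 0"
}}

```text
clock: 8.95
tcp_pos: [0.4758, 0.1147, 0.0976]
orientation: [-2.231, -2.211, 0.001]
contact_force: [-0.4, 2.2, -2.7]
grip_width: 0.0083
gripper_force: 97.5
```

```bash
python3 -c "
from h import *
go([.4759,.1148,.0925],-.3);o=r.get_obs();print(o['moment'].round(2))"
```

```text
tcp [0.4758 0.1147 0.0976] ydir -0.52 tilt 0.03 t 8.95 F [-0.4  2.2 -2.7] w 0.0083 shift [0.0001 0.0001 0.0051] spin -0.004 j [ 0.09  0.41 -0.55  2.08  0.32  0.73 -0.67]
[ 0.64 -0.13 -0.01]
```

{"op": "play_rows", "data": {
  "targets": "1 0.0004 0 0.001 0;1 0.0004 0 0.002 0;1 0.0004 0 0.003 0;1 0.0004 0 0.004 0;1 0.0004 0 0.005 0;1 0.0004 0 0.0055 0;1 0.0004 0 0.0055 0;1 0.0004 0 0.0055 0"
}}

```text
clock: 9.62
tcp_pos: [0.4758, 0.115, 0.0927]
orientation: [2.232, 2.211, -0.001]
contact_force: [0.1, -0.9, -0.4]
grip_width: 0.0087
gripper_force: 98.1
```

```bash
python3 -c "
from h import *
go([.4759,.1148,.0925],-.3);o=r.get_obs();print(o['moment'].round(2))"
```

```text
tcp [0.4758 0.115  0.0927] ydir -0.53 tilt 0.03 t 9.6167 F [ 0.1 -0.9 -0.4] w 0.0087 shift [-0.0002  0.0001  0.0002] spin -0.004 j [ 0.08  0.42 -0.54  2.08  0.33  0.72 -0.68]
[ 0.04  0.04 -0.03]
```

{"op": "play_rows", "data": {
  "targets": "1 0 0 0.0005 0;1 0 0 0.001 0;1 0 0 0.0015 0;1 0 0 0.0015 0;1 0 0 0.0015 0"
}}

```text
clock: 10.03
tcp_pos: [0.4759, 0.1151, 0.0926]
orientation: [2.231, 2.21, -0.001]
contact_force: [-6.4, -1.2, 17.0]
grip_width: 0.0089
gripper_force: 100.7
```

{"op": "play_rows", "data": {
  "targets": "1 0 0 -0.0005 0.05;1 0 0 -0.0005 0.12;1 0 0 -0.0005 0.2;1 0 0 -0.0005 0.3;1 0 0 -0.0005 0.4;1 0 0 -0.0005 0.5;1 0 0 -0.0005 0.5;1 0 0 -0.0005 0.5"
}}

```text
clock: 10.7
tcp_pos: [0.4762, 0.1154, 0.0926]
orientation: [2.709, 1.59, 0.001]
contact_force: [-2.5, -0.9, 8.7]
grip_width: 0.0086
gripper_force: 99.2
```

```bash
python3 -c "
from h import *
go([.4759,.115,.0926],-90);o=r.get_obs();print(o['moment'].round(3))"
```

```text
tcp [0.4762 0.1154 0.0926] ydir -29.19 tilt 0.05 t 10.7 F [-2.5 -0.9  8.7] w 0.0086 shift [-0.0005 -0.0001  0.    ] spin 1.061 j [-0.01  0.4  -0.42  2.09  0.25  0.7  -1.11]
[-0.259  0.61   0.013]
```

{"op": "play_rows", "data": {
  "targets": "1 0 0 0 0.1;1 0 0 0 0.2;1 0 0 0 0.3;1 0 0 0 0.4;1 0 0 0 0.5;1 0 0 0 0.6;1 0 0 0 0.7;1 0 0 0 0.8"
}}

```text
clock: 11.37
tcp_pos: [0.4764, 0.1148, 0.0926]
orientation: [3.115, 0.402, 0.001]
contact_force: [-0.7, -3.2, 7.7]
grip_width: 0.0088
gripper_force: 99.1
```

```bash
python3 -c "
from h import *
go([.4759,.115,.0926],-90);o=r.get_obs();print(o['moment'].round(3))"
```

```text
tcp [0.4764 0.1148 0.0926] ydir -75.28 tilt 0.08 t 11.3667 F [-0.7 -3.2  7.7] w 0.0088 shift [-0.0005 -0.0004 -0.    ] spin 0.257 j [-0.17  0.38 -0.24  2.1   0.14  0.68 -1.81]
[-0.736  0.356  0.172]
```

{"op": "play_rows", "data": {
  "targets": "1 0 0 0 0.1;1 0 0 0 0.2;1 0 0 0 0.28;1 0 0 0 0.32;1 0 0 0 0.34;1 0 0 0 0.36;1 0 0 0 0.36;1 0 0 0 0.36"
}}

```text
clock: 12.03
tcp_pos: [0.4764, 0.1145, 0.0926]
orientation: [3.137, -0.155, 0.001]
contact_force: [-2.0, -3.3, 8.6]
grip_width: 0.0087
gripper_force: 99.2
```

```bash
python3 -c "
from h import *
go([.4759,.115,.0926],-95.5);o=r.get_obs();print(o['moment'].round(3))
im,i=snap('wrist','w6');im,j=snap('side','s6')
w=cv2.imread('pics/w6.png');s=cv2.imread('pics/s6.png')
k=lambda im,x,y,W,H,f:cv2.resize(im[y:y+H,x:x+W],None,fx=f,fy=f,interpolation=cv2.INTER_CUBIC)
cv2.imwrite('pics/c6.png',cv2.convertScaleAbs(np.hstack([k(w,222,190,100,140,4),k(s,185,190,80,112,5)]),alpha=1.5,beta=15))
"
```

```text
tcp [0.4764 0.1145 0.0926] ydir -95.64 tilt 0.08 t 12.0333 F [-2.  -3.3  8.6] w 0.0087 shift [-0.0006 -0.0004 -0.    ] spin -0.003 j [-0.24  0.37 -0.15  2.1   0.09  0.67 -2.12]
[-0.811  0.375  0.156]
```

View pics/c6.png

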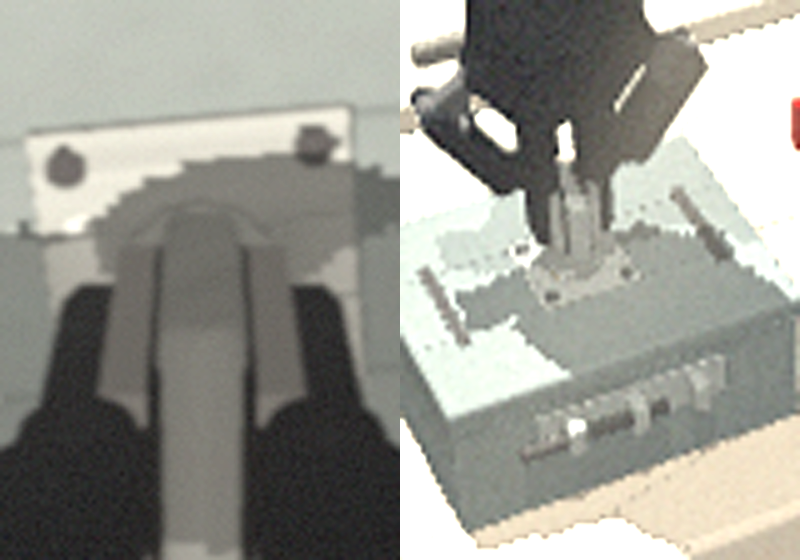

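The collar is down on the lock plate, the bow is turned about a quarter turn, and the bolt on the front has slid across. The moment shows no stop yet, so I'll turn slightly further to be sure of a full quarter turn.

{"op": "play_rows", "data": {
  "targets": "1 0 0 0 0.02;1 0 0 0 0.03;1 0 0 0 0.03;1 0 0 0 0.03;1 0 0 0 0.03;1 0 0 0 0.03"
}}

```text
clock: 12.63
tcp_pos: [0.4764, 0.1144, 0.0926]
orientation: [3.134, -0.202, 0.001]
contact_force: [-2.2, -3.9, 8.3]
grip_width: 0.0089
gripper_force: 99.2
```

```bash
python3 -c "
from h import *
go([.4759,.115,.0926],-95.5);o=r.get_obs();print(o['moment'].round(3))"
```

```text
tcp [0.4764 0.1144 0.0926] ydir -97.36 tilt 0.08 t 12.6333 F [-2.2 -3.9  8.3] w 0.0089 shift [-0.0006 -0.0005 -0.    ] spin -0.032 j [-0.24  0.37 -0.15  2.1   0.09  0.67 -2.15]
[-0.799  0.444  0.192]
```

```bash
python3 -c "
from h import *
print(r.hand_in())"
```

```text
the job is handed in; nothing more can be done
None
```

The square-bowed key is in the lock with its collar down, turned about a quarter turn clockwise with the bolt drawn back. It is still gripped and held there; the round key stays in the stand. The job is handed in, at about 13 s, with no verdict returned.

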